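Ready the roller pump for a new tubing set

ROBOT

A 7-joint arm with a two-finger parallel gripper is mounted at the origin on the work surface. World frame = base frame: x ahead of the robot, y to its left, z up, the work surface at z = 0. Lengths are in m, angles in rad, forces in N, time in s.
With the tool pointing down it reaches from about 0.425 to 0.875 m from the base axis. Payload 8.4 kg.
Tool frame: the origin (TCP) lies midway between the tips of the shut fingers; the grasp point (between the pads) lies 19 mm behind it; z points along the fingers, y is the line along which they close (so a half turn about z gives the same grasp; the last joint's range is limited). The gripper opens to 85 mm and grips with 20 to 120 N. Pads are 22 mm wide; open, the fingers measure 114 mm over their backs; the gripper's body (76 mm by 85 mm) begins 54 mm behind the grasp point. The pads swing forward as they close: fully open they stand 13 mm farther back than shut.
Start: joints at [-1.222, 0.333, 0.04, 1.465, -0.013, 1.343, -0.059], TCP at [0.281, 0.586, 0.231] pointing down, gripper open.
Joint ranges: [-2.58, 2.58], [-0.38, 2.09], [-1.3, 1.39], [0.25, 2.4], [-1.5, 4.64], [0.08, 2.09], [-2.65, 2.65]. Speed limits (rad/s): [2.22, 2.22, 2.79, 2.79, 3.14, 3.14, 3.14].

INTERFACE

Orientations are given as a unit quaternion [w, x, y, z].
In Python, from station import bot, imaging, workorder gives the robot as it stands. The module is installed in compiled form; this text tells all that it offers.
- The arm moves only by the tool jog_arm, never from a script. Its argument "steps" is one flat list of numbers, 7 for each row, row after row: the turn, a rotation vector about the tool's x, y, z in rad, then the shift along the tool's x, y, z in m, then the opening, from 0 (shut) to 1 (fully open). In form: [rx, ry, rz, dx, dy, dz, jaw, rx, ry, rz, dx, dy, dz, jaw, ...]. A call has 1 to 12 rows; each row shifts and turns the commanded pose from where the row before left it, along the tool's axes as they then stand; what a row does not reach is not made up. A row lasts 1/8 s, in which the tool goes at most 62.5 mm and 10.7 degrees, less where a joint would pass 70% of its speed; a pose out of reach is approached as far as the arm can. A call with a gripper value outside its range is refused whole. The fingers move at their own pace and stop on an object; "newtons" is the grip in N (left out, the last holds). Time passes only in rows, so rows that do not move let the fingers close. It gives the time, the measured TCP pose, the force, the opening and the grip force at its end, in the units of the state.
- bot.sense(): the state, without advancing time (a new reading comes with each control period).
- imaging.read_camera(name): name is "side" or "top" or "wrist"; returns a dict with "frame" (384x512x3 uint8, blue, green, red), "depth" (384x512 float32, m along the optical axis (not along the pixel's ray), 0 where there is no reading), "fov_y" (degrees; the focal length in pixels is half the picture's height over the tangent of half this angle, whatever the lens; pixels are square), "cx", "cy" (the principal point, pixels), "eye" and "orientation" of the camera in the world. Camera axes: x right, y down, z forward; pixel columns grow to the right and rows downward; lengths in m; the calibration is good to about 2 mm. A picture is of the moment at which its call begins.
- workorder.sign_off(): hands the job in; it is judged then, once.
The state is a dict: "time_s": time; "joints": joint angles; "joint_vel": joint speeds; "tau": joint torques, N m; "eef_pos": TCP position; "orientation": TCP orientation; "ft_force": force on the tool from outside, world axes, zero at the start; "moment": the same for the moment, N m; "width": opening from 0.0 (shut) to 1.0 (fully open); "grasp_force": force on a finger pad.
Only numpy, scipy, OpenCV 4.12 (cv2) and the standard library are available. Lean on these libraries where they do the work, as an engineer would, in place of code of your own. Each camera call takes 0.05 s, during which the arm holds its last target. There are 200 camera calls.

TASK

Get the roller pump ready for a new tubing set: with a fingertip, push the two tube-clamp levers round until both stand fully open against their stops, straight out from the pump and in line with the tube slots, and push the rotor round by one of its arms until its two rollers line up with the two black marks on the rim of the pump head. Only push, and lightly: nothing is to be gripped or lifted (the rotor merely sits on its spindle and would come off), and everything else stays where it stands.

Things in the scene. Friction and masses are not known exactly. Their poses are not given: they have to be found in the camera images.
- pump: White roller pump fixed to the table, 320 mm (pump x) by 230 mm (pump y), its deck 120 mm above the table. Origin on the table directly under the rotor axis; z up; -x is the end of the control deck (display, knob, a vial standing on it), +y is the side of the two tube ports. On the deck stands the round open pump head
- head (a point): Centre of the pump head's mouth, on the rotor axis, 165 mm above the table, level with the rim. The head is an open round cup with an aluminium wall of inner radius 92 and outer radius 104 mm; its floor lies 37 mm below the rim
- ports (a point): Centre of the flat top of the grey port casting on the head's +y side, at pump x 0, y 120, z 165 mm. The casting is 168 mm along x and 69 mm along y, with two tube slots, 17 mm wide, running along y at x -42.5 and +42.5. Each clamp lever lies over the casting
- mark_front (a point): The black mark across the rim on the control deck's side: on the pump's x axis at x -98, y 0, z 165 mm
- mark_rear (a point): The black mark across the rim on the far side: on the pump's x axis at x +98, y 0, z 165 mm
- rotor (a joint): Turn of the rotor in rad about its vertical axis, positive counter-clockwise from above, free both ways with light friction (about 0.14 N m: it stays where it is left). At 0 and at every multiple of pi its arm lies along the pump's x axis, the rollers at the two marks
- rotor_hub (a point): Point on the rotor axis, 164 mm above the table; its x axis runs along the rotor arm and turns with it. The rotor has a hub of radius 26 mm with a black knob on it (radius 20, top at z 182) and a straight aluminium arm through the hub, 150 mm long, 26 mm wide, from z 136 to z 158. The rotor (about 0.9 kg) sits loose on its spindle: pulled up, it rises
- rotor_end (a point): On top of one of the two forks at the arm's ends, on its centre line, 68 mm from the rotor axis, 162 mm above the table. The fork is 34 mm wide, from radius 53 to 83 mm, z 134 to 162, and carries a steel roller of radius 13 mm centred at radius 74. The other end is just the same. Beside the arm the head is empty down to its floor at z 128: room for a finger
- clamp_front (a joint): Angle in rad of the clamp lever nearer the control deck: 0 closed (lever lying across its slot, pointing along pump +x), 1.571 fully open at its stop (pointing along pump +y, out from the pump); opens counter-clockwise from above; friction about 0.1 N m, it stays where it is left
- clamp_front_pivot (a point): On the vertical pivot axis of that lever, at pump x -65.5, y 126, z 177. Steel hub radius 12 mm; flat steel lever 12 mm wide, z 172 to 182, reaching 58 mm from the pivot; underneath it the casting's top at z 165
- clamp_front_peg (a point): Top centre of the white upright thumb peg near the lever's end: radius 6 mm, 52 mm from the pivot, rising to z 199
- clamp_rear (a joint): Angle in rad of the other clamp lever, the mirror image: 0 closed (pointing along pump -x), 1.571 fully open (pointing along pump +y); opens clockwise from above; same friction
- clamp_rear_pivot (a point): On the pivot axis of the rear lever, at pump x +65.5, y 126, z 177; same sizes
- clamp_rear_peg (a point): Top centre of the rear lever's thumb peg: radius 6 mm, 52 mm from the pivot, rising to z 199
- vial: Loose amber vial, radius 14, height 52 mm, standing on the pump's control deck; origin under its centre. To be left alone
- saline: Loose clear bottle, radius 31, height 150 mm, standing on the table at the port side; origin under its centre. To be left alone
- jar: Loose blue jar, radius 34, height 85 mm, standing on the table at the port side; origin under its centre. To be left alone
- tape: Roll of paper tape lying on the table at the port side, radius 34, height 24 mm; origin under its centre. To be left alone
- tray: Loose steel tray 200 x 110 x 28 mm beside the pump on its -y side, a syringe lying in it; origin under its centre. To be left alone
- syringe: Clear syringe lying along its x in the tray, 18 mm thick. To be left alone
- forceps: Steel forceps 165 mm long lying on the table behind the pump (+x). To be left alone

How it is judged:
By the outcome, as a careful person would: the job done as asked, in the order asked, and still so for the second after the job is handed in, with the robot touching nothing.
It also fails if it takes over 58 s, if anything falls off the work surface, if the arm or the gripper's body presses on something with over 40 N, if the wrist force passes 120 N, or if a joint passes its speed limit or range.

## Working session

There is one attempt and no reset: what is moved stays moved. The work goes in short steps, Python scripts to look and compute and a tool call to move; the robot and the scene stay as the last step left them, time stands still between calls to the robot, and variables do not carry over. Pictures are saved under pics/ and viewed, at most 10 in all, crops included, and the job is handed in when it is done.

Besides the shell and the picture viewer there is one more tool, called after "Call:" as a command line: name --argument value ..., lists and objects as JSON in quotes. jog_arm: Moves the arm, as the interface text tells. Its arguments: {"type":"object","properties":{"steps":{"type":"array"},"newtons":{"type":"number"}},"required":["steps"]}

```bash
mkdir -p pics
cat > h.py <<'E'
import numpy as np, cv2
from scipy.spatial.transform import Rotation as R
from station import bot, imaging, workorder
def cam(n):
    c=imaging.read_camera(n); c['f']=c['frame'].shape[0]/2/np.tan(np.radians(c['fov_y'])/2)
    q=c['orientation']; c['R']=R.from_quat([q[1],q[2],q[3],q[0]]).as_matrix(); return c
def ray(c,u,v): return c['R']@np.array([(u-c['cx'])/c['f'],(v-c['cy'])/c['f'],1])
def atz(c,u,v,z): d=ray(c,u,v); e=np.array(c['eye']); return e+d*(z-e[2])/d[2]
def proj(c,p): q=c['R'].T@(np.array(p)-c['eye']); return q[:2]/q[2]*c['f']+[c['cx'],c['cy']]
E
python3 - <<'E'
from h import *
import pickle
for n in ['top','side']:
    c=cam(n); pickle.dump(c,open(n+'.pkl','wb')); print(n,c['eye'],c['fov_y'],c['cx'],c['cy'],c['R'].round(3).tolist())
    cv2.imwrite(f'pics/{n}0.png',cv2.resize(c['frame'],(800,600),interpolation=cv2.INTER_CUBIC))
s=bot.sense();print(s['eef_pos'],s['orientation'],s['time_s'])
E
```

```text
top [ 0.49572839 -0.00219238  1.07558033] 54.65351773380097 254.55176594810004 195.61629488068542 [[-0.018, -0.998, 0.056], [-1.0, 0.019, 0.02], [-0.021, -0.055, -0.998]]
side [0.40397127 0.73141923 0.72227697] 49.70903691153524 255.61411222787268 190.21473228160013 [[-0.98, -0.134, 0.148], [-0.199, 0.606, -0.77], [0.013, -0.784, -0.62]]
[0.28127199 0.58553919 0.23051532] [-1.21177299e-04  2.22030588e-01  9.75039432e-01 -7.13350192e-04] 0.1
```

View pics/top0.png

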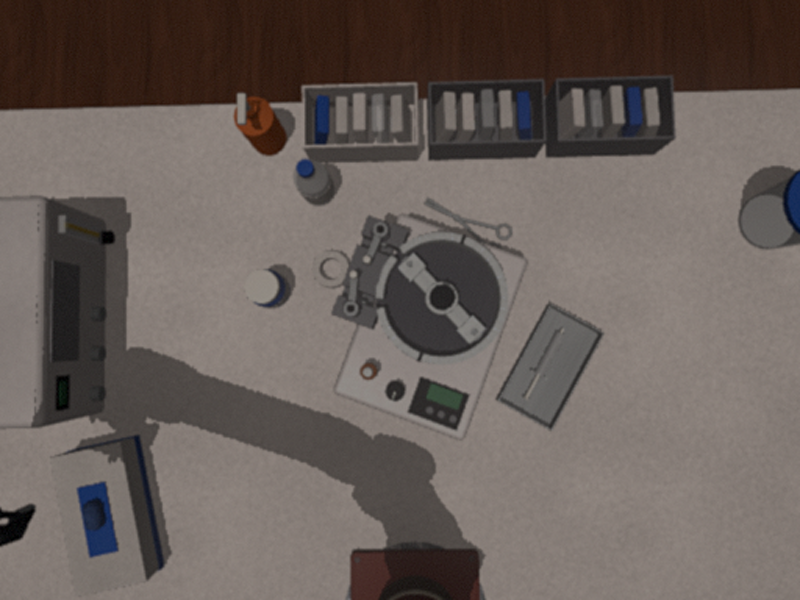

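View pics/side0.png

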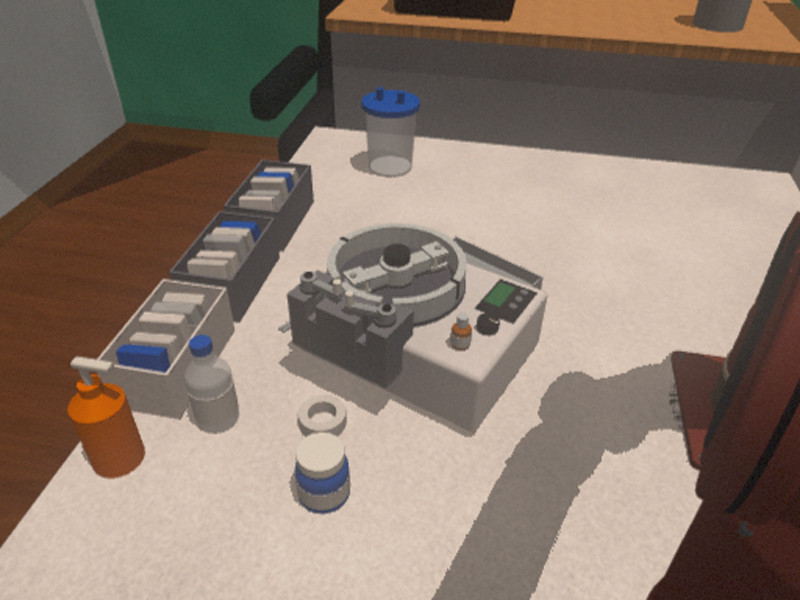

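The top view shows the marks at about (463,240) and (419,357), with the lever pivots at about (379,229) and (352,308). I'll enlarge that area.

Run:
```python
from h import *
import pickle
c=pickle.load(open('top.pkl','rb'))
for u,v in [(463,240),(419,357),(442,296),(379,229),(352,308)]: print(atz(c,u*.64,v*.64,.165).round(4))
im=c['frame'][130:250,205:345]
im=cv2.convertScaleAbs(im,alpha=1.4)
cv2.imwrite('pics/topcrop.png',cv2.resize(im,None,fx=5,fy=5,interpolation=cv2.INTER_CUBIC))
```

```text
[ 0.6482 -0.0884  0.165 ]
[ 0.4655 -0.0154  0.165 ]
[ 0.5603 -0.0534  0.165 ]
[0.6686 0.0439 0.165 ]
[0.5441 0.0884 0.165 ]
```

View pics/topcrop.png

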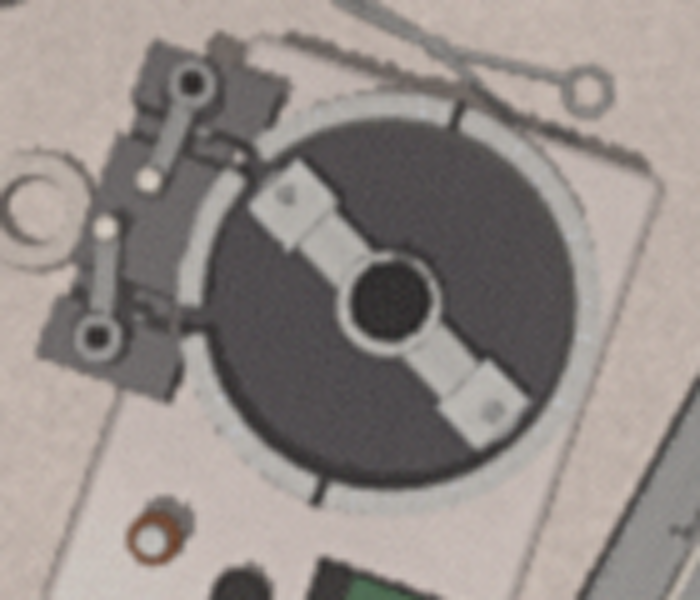

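The crop shows the marks at (456,116) and (319,491), the hub at (390,301), and the pivots at (191,84) rear and (97,338) front. The pegs are at (148,179) rear and (105,228) front, and the fork screws at (288,195) and (493,409). Next I'll fit the pump pose.

```bash
cat >> h.py <<'E'
def fit(L,W):
    L=np.array(L)[:,:2];W=np.array(W)[:,:2];l=L-L.mean(0);w=W-W.mean(0)
    a=np.arctan2((l[:,0]*w[:,1]-l[:,1]*w[:,0]).sum(),(l*w).sum()); M=np.array([[np.cos(a),-np.sin(a)],[np.sin(a),np.cos(a)]])
    t=W.mean(0)-M@L.mean(0); return a,t,(L@M.T+t-W)*1e3
E
python3 - <<'E'
from h import *
import pickle
c=pickle.load(open('top.pkl','rb'))
P=lambda u,v,z: atz(c,205+(u+.5)/5-.5,130+(v+.5)/5-.5,z)
L=[(.098,0),(-.098,0),(0,0),(.0655,.126),(-.0655,.126)]
W=[P(456,116,.165),P(319,491,.165),P(390,301,.182),P(191,84,.182),P(97,338,.182)]
a,t,e=fit(L,W);print(a,t,e.round(1))
M=np.array([[np.cos(a),-np.sin(a)],[np.sin(a),np.cos(a)]])
for n,p in dict(pegR=P(148,179,.199),pegF=P(105,228,.199),e1=P(288,195,.162),e2=P(493,409,.162),vial=P(155,540,.17)).items():
    q=(p[:2]-t)@M; print(n,p.round(3),'pump',q.round(4))
    if n[0]=='e': print(np.degrees(np.arctan2(q[1],q[0])),np.hypot(*q))
for n,q in dict(pF=(-.0655,.126),pR=(.0655,.126)).items(): print(n,M@q+t)
# depth checks
for u,v in [(148,179),(456,116),(390,301),(430,200)]:
    uu,vv=int(205+u/5),int(130+v/5); d=c['depth'][vv,uu]; print((c['eye']+ray(c,uu,vv)*d).round(3))
s=bot.sense();q=s['orientation'];print(R.from_quat([q[1],q[2],q[3],q[0]]).as_matrix().round(3))
E
```

```text
-0.37050578044758725 [ 0.55865728 -0.05153223] [[-0.2  0.2]
 [ 0.1  0. ]
 [ 0.4  0.2]
 [-0.4 -0.2]
 [ 0.1 -0.2]]
pegR [0.617 0.063 0.199] pump [0.0134 0.1278]
pegF [0.594 0.084 0.199] pump [-0.0156  0.1389]
e1 [ 0.613 -0.004  0.162] pump [0.0335 0.0644]
62.51675875704211 0.0725376898164261
e2 [ 0.506 -0.102  0.162] pump [-0.0311 -0.0663]
-115.10842665117387 0.07325337261578775
vial [0.445 0.064 0.17 ] pump [-0.1479  0.0666]
pF [0.54322478 0.08963465]
pR [0.66533569 0.04220126]
[0.618 0.063 0.198]
[ 0.649 -0.087  0.169]
[ 0.558 -0.053  0.181]
[ 0.613 -0.077  0.127]
[[-0.901  0.433 -0.001]
 [ 0.433  0.901 -0.001]
 [-0.    -0.001 -1.   ]]
```

Pump origin is at (0.5587, -0.0515) with yaw -0.3705, and residuals are under 0.5 mm. The front lever is at about 14° and the rear at about 2°. The rotor is at about 64°, so it turns clockwise to 0. I'm moving over with the jaw shut, with one turn-plus-shift row to learn which axes the shift follows.

Call:
jog_arm --steps '[0,0,0,-0.02,-0.013,0,0,0,0,0,-0.04,-0.026,0,0,0,0,0,-0.04,-0.026,0,0,0,0,0,-0.04,-0.026,0,0,0,0,0,-0.04,-0.026,0,0,0,0,0,-0.04,-0.026,0,0,0,0,0,-0.04,-0.026,0,0,0,0,0,-0.04,-0.026,0,0,0,0,0,-0.04,-0.026,0,0,0,0,0,-0.04,-0.026,0,0,0,0,0.17,-0.05,0,0,0,0,0,0,0,0,0,0]' --newtons 20

```text
time_s: 1.6
eef_pos: [0.5643, 0.1723, 0.2309]
orientation: [0.001, 0.308, 0.951, -0.001]
ft_force: [-0.9, 0.5, 0.6]
width: -0.0
grasp_force: 0.0
```

```bash
cat >> h.py <<'E'
PA=-0.3705; PT=np.array([.55866,-.05153]); PM=np.array([[np.cos(PA),-np.sin(PA)],[np.sin(PA),np.cos(PA)]])
def tcp():
    s=bot.sense(); q=s['orientation']; return s,np.array(s['eef_pos']),R.from_quat([q[1],q[2],q[3],q[0]]).as_matrix()
def go(x,y,z,yd):
    """pump mm target, tool-y direction in pump deg -> rz, then shift in present and in final tool axes"""
    s,p,T=tcp(); w=np.append(PM@np.array([x,y])/1e3+PT,z/1e3); q=(p[:2]-PT)@PM*1e3
    cur=np.degrees(np.arctan2(T[1,1],T[0,1])-PA); rz=-np.radians((yd-cur+180)%360-180)
    d=T.T@(w-p); T2=T@R.from_rotvec([0,0,rz]).as_matrix()
    print('t',round(s['time_s'],2),'at',q.round(1),(p[2]*1e3).round(1),'yd',cur.round(1),'tilt',T[:2,2].round(4),'F',np.round(s['ft_force'],1),'w',round(s['width'],3))
    print(' rz',rz.round(3),'shift now-axes',d.round(4),'final-axes',(T2.T@(w-p)).round(4))
E
python3 - <<'E'
from h import *
go(24,92,231,88)
print(bot.sense()['eef_pos'])
E
```

```text
t 1.6 at [-75.8 210.7] 230.9 yd 75.3 tilt [ 0.0005 -0.002 ] F [-0.9  0.5  0.6] w -0.0
 rz -0.221 shift now-axes [-0.1266 -0.0895  0.0002] final-axes [-0.1039 -0.1151  0.0002]
[0.56428619 0.17230321 0.23092961]
```

Call:
jog_arm --steps '[0,0,-0.11,0,0,0,0,0,0,-0.111,0,0,0,0,0,0,0,-0.026,-0.029,0,0,0,0,0,-0.026,-0.029,0,0,0,0,0,-0.026,-0.029,0,0,0,0,0,-0.026,-0.028,0,0,0,0,0,0,0,0,0,0,0,0,0,0,0,0]'

```text
time_s: 2.6
eef_pos: [0.6129, 0.0312, 0.2312]
orientation: [-0.0, 0.197, 0.98, 0.0]
ft_force: [0.7, 1.1, -0.7]
width: -0.0
grasp_force: 0.0
```

Run:
```python
from h import *
go(24,92,176,88)
c=cam('wrist'); print(c['eye'],c['R'].round(2).tolist(),c['f'])
print([proj(c,tcp()[1]+np.array([0,0,dz])).round(0) for dz in (0,-.05)])
for n,q in dict(pivR=(65.5,126,182),pivF=(-65.5,126,182),mr=(98,0,165),hub=(0,0,182)).items():
    print(n,proj(c,np.append(PM@np.array(q[:2])/1e3+PT,q[2]/1e3)).round(1))
cv2.imwrite('pics/w1.png',cv2.resize(c['frame'],(800,600),interpolation=cv2.INTER_CUBIC))
```

```text
t 2.6 at [20.6 96.8] 231.2 yd 88.5 tilt [-0.0006  0.0007] F [ 0.7  1.1 -0.7] w -0.0
 rz 0.009 shift now-axes [-0.0036 -0.0047  0.0552] final-axes [-0.0036 -0.0047  0.0552]
[0.54325557 0.060746   0.37395359] [[0.39, 0.88, 0.27], [0.92, -0.37, -0.11], [0.0, 0.29, -0.96]] 328.52134185990866
[array([259., 261.]), array([259., 223.])]
pivR [303.4 285.5]
pivF [307.  76.]
mr [130.9 315. ]
hub [ 98.3 195.8]
```

View pics/w1.png

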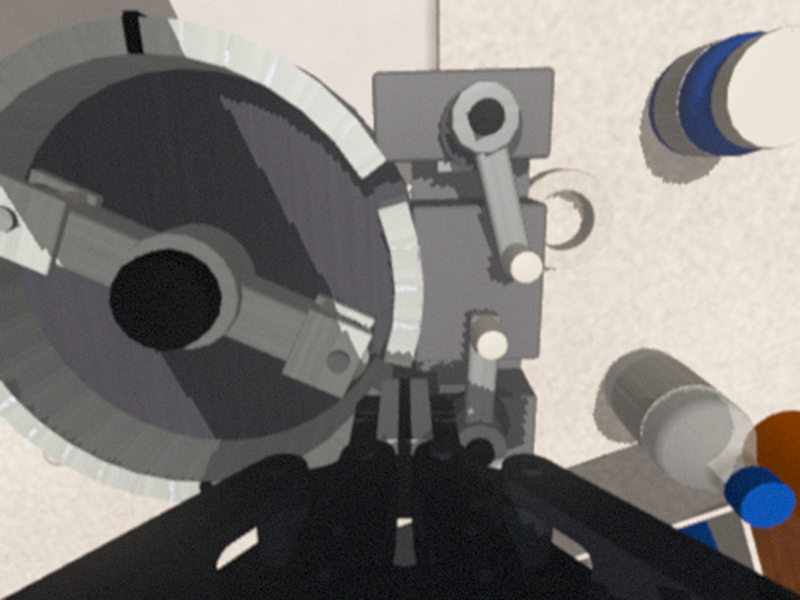

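The wrist view shows the fingertips at (405,400), the rear peg at (490,345) and the front peg at (525,265). Features sit within about 3 mm of prediction. I'll descend on the head side of the rear lever and ease into contact.

Call:
jog_arm --steps '[0,0,0,0,0,0.018,0,0,0,0,0,0,0.018,0,0,0,0,0,0,0.018,0,0,0,0,0,0.004,0,0,0,0,0,0,0.004,0,0,0,0,0,0,0,0,0]'

```text
time_s: 3.4
eef_pos: [0.6172, 0.0388, 0.178]
orientation: [0.001, 0.197, 0.98, 0.0]
ft_force: [0.7, -0.1, 0.6]
width: 0.002
grasp_force: 0.0
```

Run:
```python
from h import *
go(19.5,107.3,177,88)
c=cam('wrist')
cv2.imwrite('pics/w2.png',cv2.resize(c['frame'][130:330,160:420],None,fx=3,fy=3,interpolation=cv2.INTER_CUBIC))
```

```text
t 3.4 at [ 21.9 105.4] 178.0 yd 88.5 tilt [0.0012 0.0003] F [ 0.7 -0.1  0.6] w 0.002
 rz 0.009 shift now-axes [0.0024 0.0018 0.001 ] final-axes [0.0025 0.0018 0.001 ]
```

View pics/w2.png

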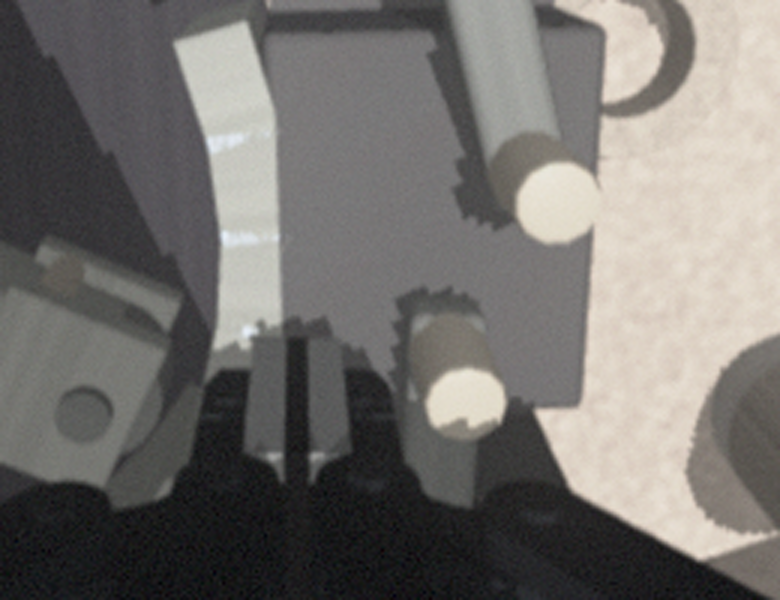

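The finger is about 4 mm short of the rear peg, with the pads at image x 245–352, peg edge at 425 and dark finger edge at 400. I'll start the arc now.

Call:
jog_arm --steps '[0,0,0,0.002,0.002,0,0,0,0,0.15,0,0,0,0,0,0,0,0.0036,0.0066,0,0,0,0,0.15,0,0,0,0,0,0,0,0.0036,0.0066,0,0,0,0,0.15,0,0,0,0,0,0,0,0.0036,0.0066,0,0,0,0,0.15,0,0,0,0,0,0,0,0.0036,0.0066,0,0,0,0,0,0,0,0,0]'

```text
time_s: 4.7
eef_pos: [0.624, 0.0708, 0.1773]
orientation: [0.0, 0.475, 0.88, 0.0]
ft_force: [-0.0, 0.1, 0.1]
width: -0.001
grasp_force: 0.0
```

```bash
cat >> h.py <<'E'
def arc(piv,lev,rr,d,side):
    """finger target for lever direction lev (deg, pump): side +1 rear, -1 front"""
    n=lev-90*side; u=lambda a:np.array([np.cos(np.radians(a)),np.sin(np.radians(a))])
    p=np.array(piv)+rr*u(lev)-d*u(n); return p[0],p[1],n
E
python3 - <<'E'
from h import *
x,y,n=arc((65.5,126),110,46,20.5,1); go(x,y,177,n)
x,y,n=arc((65.5,126),90,46,20.5,1); go(x,y,177,n)
E
```

```text
t 4.7 at [ 16.7 137.7] 177.3 yd 54.5 tilt [0.0005 0.0004] F [-0.   0.1  0.1] w -0.001
 rz 0.603 shift now-axes [0.003  0.028  0.0003] final-axes [0.0183 0.0214 0.0003]
t 4.7 at [ 16.7 137.7] 177.3 yd 54.5 tilt [0.0005 0.0004] F [-0.   0.1  0.1] w -0.001
 rz 0.952 shift now-axes [-0.0032  0.0444  0.0003] final-axes [0.0343 0.0283 0.0003]
```

```bash
cat >> h.py <<'E'
def pegs(name='wrist'):
    c=cam(name); v,u=np.nonzero((c['depth']>0)&(c['frame'].min(2)>120)); d=c['depth'][v,u]
    W=np.array(c['eye'])+(np.c_[(u-c['cx'])/c['f'],(v-c['cy'])/c['f'],np.ones(len(u))]*d[:,None])@c['R'].T
    Q=np.c_[(W[:,:2]-PT)@PM*1e3,W[:,2]*1e3]
    for n,px,s in (('F',-65.5,1),('R',65.5,-1)):
        rr=np.hypot(Q[:,0]-px,Q[:,1]-126); k=(abs(Q[:,2]-198)<6)&(rr>40)&(rr<64)&(Q[:,1]>100)&((Q[:,0]-px)*s>-15)
        if k.sum()<4: print(n,'none',k.sum()); continue
        m=Q[k].mean(0); a=np.degrees(np.arctan2(m[1]-126,(m[0]-px)*s)); print(name,n,k.sum(),m.round(1),'angle',a.round(1),'r',np.hypot(m[0]-px,m[1]-126).round(1))
E
python3 - <<'E'
from h import *
pegs(); pegs('top')
E
```

```text
wrist F 563 [-15.9 140.9 199. ] angle 16.8 r 51.8
wrist R 119 [ 19.6 160.1 198.9] angle 36.6 r 57.1
F none 0
R none 0
```

The rear lever is following at about 36°. Continuing.

Call:
jog_arm --steps '[0,0,0.15,0,0,0,0,0,0,0,0.0036,0.0066,0,0,0,0,0.15,0,0,0,0,0,0,0,0.0036,0.0066,0,0,0,0,0.15,0,0,0,0,0,0,0,0.0036,0.0066,0,0,0,0,0.15,0,0,0,0,0,0,0,0.0036,0.0066,0,0,0,0,0.15,0,0,0,0,0,0,0,0.0036,0.0066,0,0,0,0,0,0,0,0,0]'

```text
time_s: 6.18
eef_pos: [0.6544, 0.0913, 0.1772]
orientation: [0.0, 0.764, 0.645, 0.0]
ft_force: [-0.3, -0.1, -0.1]
width: 0.001
grasp_force: 0.0
```

Run:
```python
from h import *
x,y,n=arc((65.5,126),90,46,19,1); go(x,y,177,n); pegs()
```

```text
t 6.17 at [ 37.5 167.8] 177.2 yd 11.5 tilt [ 0.0008 -0.0003] F [-0.3 -0.1 -0.1] w 0.001
 rz 0.201 shift now-axes [0.0023 0.0096 0.0002] final-axes [0.0042 0.009  0.0002]
wrist F 154 [-17.5 143.2 199. ] angle 19.8 r 51.0
R none 0
```

Call:
jog_arm --steps '[0,0,0.1,0,0,0,0,0,0,0,0.002,0.0045,0,0,0,0,0.1,0,0,0,0,0,0,0,0.002,0.003,0,0,0,0,0,0,0,0,0]'

```text
time_s: 6.85
eef_pos: [0.6622, 0.0922, 0.1773]
orientation: [0.0, 0.826, 0.564, 0.0]
ft_force: [-0.5, 1.6, 0.4]
width: -0.004
grasp_force: 0.4
```

Call:
jog_arm --steps '[0,0,0,0,0.0015,0,0,0,0,0,0,0,0,0]'

```text
time_s: 7.1
eef_pos: [0.6633, 0.0919, 0.1773]
orientation: [-0.0, 0.826, 0.563, 0.0]
ft_force: [-2.2, 0.3, 0.5]
width: -0.003
grasp_force: 0.6
```

Run:
```python
from h import *
x,y,n=arc((65.5,126),90,46,19,1); go(x,y,177,n); pegs();pegs('side')
```

```text
t 7.1 at [ 45.6 171.6] 177.3 yd -0.3 tilt [0.0001 0.0003] F [-2.2  0.3  0.5] w -0.003
 rz -0.004 shift now-axes [0.0004 0.0009 0.0003] final-axes [0.0004 0.0009 0.0003]
F none 0
R none 0
side F 13 [-15.1 142.3 197.8] angle 17.9 r 53.0
R none 1
```

Call:
jog_arm --steps '[0,0,0,0,0.0015,0,0,0,0,0,0,0,0,0]'

```text
time_s: 7.45
eef_pos: [0.6644, 0.0916, 0.1773]
orientation: [-0.0, 0.827, 0.563, -0.0]
ft_force: [-3.3, 2.5, 1.4]
width: -0.002
grasp_force: 1.8
```

Call:
jog_arm --steps '[0,0,0,0,0.0015,0,0,0,0,0,0,0,0,0]'

```text
time_s: 7.7
eef_pos: [0.6648, 0.0915, 0.1771]
orientation: [-0.001, 0.827, 0.563, -0.001]
ft_force: [-8.2, 2.5, 2.4]
width: -0.0
grasp_force: 4.5
```

Call:
jog_arm --steps '[0,0,0,0,0.0015,0,0,0,0,0,0,0,0,0]'

```text
time_s: 7.95
eef_pos: [0.6652, 0.0914, 0.177]
orientation: [-0.002, 0.826, 0.563, -0.002]
ft_force: [-13.3, 3.9, 5.2]
width: 0.005
grasp_force: 7.3
```

Force on the rear lever climbs against its stop, so it is fully open. Retreating and lifting.

Call:
jog_arm --steps '[0,0,0,0,-0.012,0,0,0,0,0,0,-0.012,0,0,0,0,0,0,0,-0.016,0,0,0,0,0,0,-0.016,0,0,0,0,0,0,0,0]'

```text
time_s: 8.57
eef_pos: [0.6464, 0.0986, 0.2118]
orientation: [0.001, 0.827, 0.562, 0.002]
ft_force: [0.5, -0.5, 0.1]
width: 0.001
grasp_force: 0.0
```

Run:
```python
from h import *
x,y,n=arc((-65.5,126),15,44,34,-1); print(x,y,n); go(x,y,177,n); pegs()
```

```text
-14.199416109795289 104.54655989068257 105
t 8.57 at [ 27.5 171.7] 211.8 yd -0.3 tilt [0.0038 0.0007] F [ 0.5 -0.5  0.1] w 0.001
 rz -1.839 shift now-axes [-0.0675 -0.0414  0.0345] final-axes [ 0.0578 -0.0541  0.0345]
F none 0
R none 0
```

Call:
jog_arm --steps '[0,0,0,-0.034,-0.021,0,0,0,0,0,-0.034,-0.021,0,0,0,0,-0.184,0,0,0,0,0,0,-0.184,0,0,0,0,0,0,-0.184,0,0,0,0,0,0,-0.184,0,0,0,0,0,0,-0.184,0,0,0,0,0,0,-0.184,0,0,0,0,0,0,-0.184,0,0,0,0,0,0,-0.184,0,0,0,0,0,0,-0.184,0,0,0,0,0,0,-0.184,0,0,0,0]'

```text
time_s: 10.12
eef_pos: [0.5809, 0.0508, 0.2088]
orientation: [-0.0, 0.051, 0.999, -0.0]
ft_force: [-0.9, 0.3, -0.7]
width: -0.002
grasp_force: 0.0
```

Run:
```python
from h import *
x,y,n=arc((-65.5,126),15,44,32,-1); print(x,y,n); go(x,y,177,n); pegs();pegs('side')
```

```text
-14.71705420000033 106.47841154326072 105
t 10.12 at [-16.3 103.4] 208.8 yd 105.4 tilt [-0.0008 -0.0004] F [-0.9  0.3 -0.7] w -0.002
 rz 0.008 shift now-axes [-0.0024  0.0026  0.0318] final-axes [-0.0024  0.0026  0.0318]
wrist F 149 [-17.6 140.9 198.8] angle 17.2 r 50.2
R none 0
F none 2
side R 17 [ 65.9 180.8 197.6] angle 90.5 r 54.8
```

Call:
jog_arm --steps '[0,0,0,-0.002,0,0.016,0,0,0,0,0,0,0.016,0,0,0,0,0,0.006,0,0,0,0,0,0,0.007,0,0,0,0,-0.15,0,0,0,0,0,0,0,-0.0036,0.0066,0,0,0,0,-0.15,0,0,0,0,0,0,0,-0.0036,0.0066,0,0,0,0,-0.15,0,0,0,0,0,0,0,-0.0036,0.0066,0,0,0,0,-0.15,0,0,0,0,0,0,0,-0.0036,0.0066,0,0]'

```text
time_s: 11.72
eef_pos: [0.591, 0.0926, 0.1772]
orientation: [-0.001, -0.241, 0.971, -0.0]
ft_force: [-2.5, -3.0, 0.1]
width: 0.003
grasp_force: 1.8
```

Run:
```python
from h import *
x,y,n=arc((-65.5,126),70,46,20,-1); go(x,y,177,n); pegs()
x,y,n=arc((-65.5,126),90,46,20,-1); go(x,y,177,n)
```

```text
t 11.72 at [-22. 146.] 177.2 yd 139.1 tilt [-0.0009 -0.0007] F [-2.5 -3.   0.1] w 0.003
 rz -0.365 shift now-axes [-0.0065  0.0175  0.0002] final-axes [-0.0123  0.014   0.0002]
wrist F 17 [-35.6 164.9 197.1] angle 52.5 r 49.1
R none 0
t 11.78 at [-22.7 147.5] 177.1 yd 139.1 tilt [-0.0009  0.0001] F [-2.2 -2.   0.8] w 0.001
 rz -0.714 shift now-axes [-0.0036  0.0333  0.0002] final-axes [-0.0245  0.0228  0.0002]
```

Call:
jog_arm --steps '[0,0,-0.17,0,0,0,0,0,0,0,-0.004,0.0073,0,0,0,0,-0.17,0,0,0,0,0,0,0,-0.004,0.0073,0,0,0,0,-0.17,0,0,0,0,0,0,0,-0.004,0.0073,0,0,0,0,-0.19,0,0,0,0,0,0,0,-0.003,0.005,0,0,0,0,0,0,0,0,0]'

```text
time_s: 12.9
eef_pos: [0.5791, 0.1211, 0.1773]
orientation: [-0.0, -0.558, 0.83, 0.0]
ft_force: [-0.7, -1.7, -0.0]
width: -0.001
grasp_force: 0.8
```

Run:
```python
from h import *
x,y,n=arc((-65.5,126),90,46,19,-1); go(x,y,177,n); pegs()
```

```text
t 12.9 at [-43.5 168.3] 177.3 yd 179.0 tilt [-0.0005 -0.0002] F [-0.7 -1.7 -0. ] w -0.001
 rz -0.018 shift now-axes [-0.0037  0.0031  0.0003] final-axes [-0.0037  0.003   0.0003]
F none 1
R none 0
```

Call:
jog_arm --steps '[0,0,-0.018,-0.003,0.003,0,0,0,0,0,0,0,0,0]'

```text
time_s: 13.2
eef_pos: [0.5781, 0.1247, 0.1774]
orientation: [0.0, -0.568, 0.823, -0.0]
ft_force: [0.8, -3.7, -0.5]
width: 0.005
grasp_force: 1.3
```

Call:
jog_arm --steps '[0,0,0,0,0.002,0,0,0,0,0,0,0,0,0]'

```text
time_s: 13.45
eef_pos: [0.5775, 0.1247, 0.1777]
orientation: [0.001, -0.567, 0.823, -0.001]
ft_force: [8.2, -4.9, -2.9]
width: -0.0
grasp_force: 4.3
```

Call:
jog_arm --steps '[0,0,0,0,0.0015,0,0,0,0,0,0,0,0,0]'

```text
time_s: 13.7
eef_pos: [0.5772, 0.1248, 0.1778]
orientation: [0.002, -0.567, 0.824, -0.002]
ft_force: [12.2, -4.8, -5.3]
width: 0.0
grasp_force: 6.4
```

Call:
jog_arm --steps '[0,0,0,0,0.0015,0,0,0,0,0,0,0,0,0]'

```text
time_s: 13.95
eef_pos: [0.5768, 0.1248, 0.178]
orientation: [0.003, -0.567, 0.824, -0.002]
ft_force: [17.0, -5.8, -7.1]
width: -0.003
grasp_force: 8.5
```

The front lever is against its stop too. Retreating, lifting and measuring the rotor.

Call:
jog_arm --steps '[0,0,0,0,-0.012,0,0,0,0,0,0,-0.014,0,0,0,0,0,0,0,-0.02,0,0,0,0,0,0,-0.02,0,0,0,0,0,0,-0.013,0,0,0,0,0,0,0,0]'

```text
time_s: 14.7
eef_pos: [0.5981, 0.1174, 0.2311]
orientation: [0.001, -0.568, 0.823, -0.0]
ft_force: [0.2, 0.6, 0.1]
width: -0.004
grasp_force: 0.0
```

Run:
```python
from h import *
x,y,n=arc((0,0),64,56,35,1); print(x,y,n); go(x,y,150,n+180); pegs();pegs('side')
c=cam('wrist')
cv2.imwrite('pics/w3.png',cv2.resize(c['frame'],(800,600),interpolation=cv2.INTER_CUBIC))
```

```text
-6.909007400282508 65.67545673037107 -26
t 14.7 at [-24.4 171.8] 231.1 yd 180.5 tilt [0.0013 0.0007] F [0.2 0.6 0.1] w -0.004
 rz 0.462 shift now-axes [ 0.1063 -0.0165  0.081 ] final-axes [ 0.0878 -0.0622  0.081 ]
wrist F 256 [-66.  178.9 198.8] angle 90.5 r 52.9
R none 0
side F 19 [-65.3 180.1 198.2] angle 89.8 r 54.1
side R 5 [ 69.3 180.9 195.9] angle 93.9 r 55.0
```

View pics/w3.png

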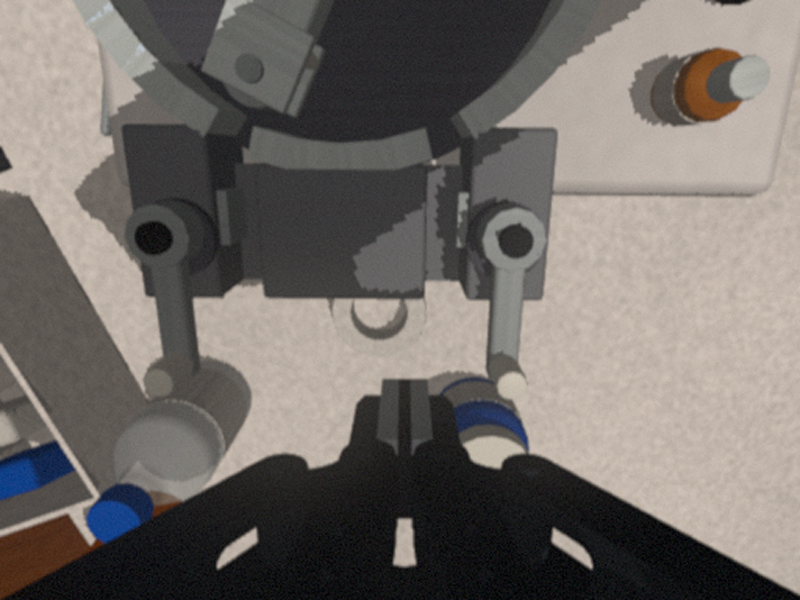

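The wrist view shows both levers pointing straight out, with pegs at (160,382) and (510,385), and the rotor fork at (262,65). Now I'll move over the head.

Call:
jog_arm --steps '[0,0,0.154,0,0,0,0,0,0,0.154,0,0,0,0,0,0,0.154,0,0,0,0,0,0,0,0.029,-0.021,0,0,0,0,0,0.029,-0.021,0,0,0,0,0,0.029,-0.02,0,0,0,0,0,0,0,0,0,0,0,0,0,0,0,0]'

```text
time_s: 15.85
eef_pos: [0.5756, 0.0133, 0.2298]
orientation: [-0.0, -0.365, 0.931, 0.0]
ft_force: [-0.1, 1.3, -0.2]
width: 0.002
grasp_force: 0.0
```

```bash
cat >> h.py <<'E'
def rotor(name='wrist'):
    """arm angle (deg, pump, mod 180) from bright forks: points z 158..166, r 55..80"""
    c=cam(name); v,u=np.nonzero(c['depth']>0); d=c['depth'][v,u]
    W=np.array(c['eye'])+(np.c_[(u-c['cx'])/c['f'],(v-c['cy'])/c['f'],np.ones(len(u))]*d[:,None])@c['R'].T
    Q=np.c_[(W[:,:2]-PT)@PM*1e3,W[:,2]*1e3]; rr=np.hypot(Q[:,0],Q[:,1]); g=c['frame'].min(2)[v,u]
    k=(abs(Q[:,2]-161)<4)&(rr>54)&(rr<82)&(g>55); a=np.arctan2(Q[k,1],Q[k,0]); deg=np.degrees(a).astype(int)//10*10
    print(name,k.sum(),np.degrees(np.angle(np.exp(2j*a).mean())/2).round(2),dict(zip(*np.unique(deg,return_counts=True))))
E
python3 - <<'E'
from h import *
x,y,n=arc((0,0),64,56,35,1); go(x,y,150,n+180); rotor(); rotor('top'); rotor('side')
E
```

```text
t 15.85 at [-7.6 66.5] 229.8 yd 154.0 tilt [-0.0008  0.0004] F [-0.1  1.3 -0.2] w 0.002
 rz 0.001 shift now-axes [ 0.0004 -0.0011  0.0798] final-axes [ 0.0004 -0.0011  0.0798]
wrist 3904 63.34 {np.int64(-140): np.int64(165), np.int64(-130): np.int64(681), np.int64(-120): np.int64(615), np.int64(-110): np.int64(590), np.int64(-100): np.int64(11), np.int64(40): np.int64(43), np.int64(50): np.int64(613), np.int64(60): np.int64(577), np.int64(70): np.int64(578), np.int64(80): np.int64(31)}
top 139 63.81 {np.int64(-140): np.int64(3), np.int64(-130): np.int64(46), np.int64(-120): np.int64(43), np.int64(-110): np.int64(46), np.int64(-100): np.int64(1)}
side 210 63.21 {np.int64(-140): np.int64(11), np.int64(-130): np.int64(35), np.int64(-120): np.int64(31), np.int64(-110): np.int64(25), np.int64(40): np.int64(3), np.int64(50): np.int64(32), np.int64(60): np.int64(34), np.int64(70): np.int64(38), np.int64(80): np.int64(1)}
```

Call:
jog_arm --steps '[0,0,0,0,0,0.016,0,0,0,0,0,0,0.016,0,0,0,0,0,0,0.016,0,0,0,0,0,0,0.016,0,0,0,0,0,0,0.016,0,0,0,0,0,0,0,0]'

```text
time_s: 16.75
eef_pos: [0.5749, 0.0124, 0.1487]
orientation: [-0.001, -0.365, 0.931, 0.0]
ft_force: [-0.6, -0.2, 0.3]
width: 0.0
grasp_force: 0.0
```

Call:
jog_arm --steps '[0,0,0,0,-0.004,0,0,0,0,0,0,-0.003,0,0,0,0,0,0,0,0,0]'

```text
time_s: 17.12
eef_pos: [0.5811, 0.0076, 0.1509]
orientation: [0.001, -0.365, 0.931, 0.0]
ft_force: [0.3, 2.0, 1.5]
width: 0.003
grasp_force: 0.7
```

Run:
```python
from h import *
x,y,n=arc((0,0),63.5,56,28,1); go(x,y,150,n+180); rotor(); rotor('side')
```

```text
t 17.12 at [-0.5 63.3] 150.9 yd 154.0 tilt [0.001  0.0005] F [0.3 2.  1.5] w 0.003
 rz 0.009 shift now-axes [ 0.0004 -0.0007  0.0009] final-axes [ 0.0004 -0.0007  0.0009]
wrist 2274 63.14 {np.int64(-140): np.int64(23), np.int64(40): np.int64(198), np.int64(50): np.int64(729), np.int64(60): np.int64(729), np.int64(70): np.int64(500), np.int64(80): np.int64(2), np.int64(90): np.int64(44), np.int64(100): np.int64(49)}
side 215 63.63 {np.int64(-140): np.int64(13), np.int64(-130): np.int64(33), np.int64(-120): np.int64(26), np.int64(-110): np.int64(24), np.int64(40): np.int64(6), np.int64(50): np.int64(29), np.int64(60): np.int64(37), np.int64(70): np.int64(32), np.int64(80): np.int64(5), np.int64(90): np.int64(9), np.int64(100): np.int64(1)}
```

Close to contact; arc for 5 pairs now.

Call:
jog_arm --steps '[0,0,0,0,-0.001,0,0,0,0,0.15,0,0,0,0,0,0,0,-0.0048,-0.008,0,0,0,0,0.15,0,0,0,0,0,0,0,-0.0048,-0.008,0,0,0,0,0.15,0,0,0,0,0,0,0,-0.0048,-0.008,0,0,0,0,0.15,0,0,0,0,0,0,0,-0.0048,-0.008,0,0,0,0,0,0,0,0,0]'

```text
time_s: 18.48
eef_pos: [0.6111, -0.0175, 0.1503]
orientation: [0.0, -0.075, 0.997, -0.001]
ft_force: [0.8, 1.2, 0.7]
width: 0.002
grasp_force: 0.2
```

Run:
```python
from h import *
x,y,n=arc((0,0),28.5,56,27,1); go(x,y,150,n+180); rotor(); rotor('side')
```

```text
t 18.48 at [36.5 50.7] 150.3 yd 119.9 tilt [ 0.0005 -0.0011] F [0.8 1.2 0.7] w 0.002
 rz 0.024 shift now-axes [ 0.0003 -0.0001  0.0003] final-axes [ 0.0003 -0.0001  0.0003]
wrist 2235 25.15 {np.int64(-180): np.int64(37), np.int64(-170): np.int64(38), np.int64(0): np.int64(34), np.int64(10): np.int64(745), np.int64(20): np.int64(591), np.int64(30): np.int64(659), np.int64(40): np.int64(60), np.int64(60): np.int64(71)}
side 151 26.79 {np.int64(-180): np.int64(12), np.int64(-170): np.int64(44), np.int64(-160): np.int64(33), np.int64(-150): np.int64(27), np.int64(20): np.int64(2), np.int64(30): np.int64(11), np.int64(40): np.int64(1), np.int64(50): np.int64(4), np.int64(60): np.int64(17)}
```

Call:
jog_arm --steps '[0,0,0.15,0,0,0,0,0,0,0,-0.0048,-0.008,0,0,0,0,0.13,0,0,0,0,0,0,0,-0.004,-0.006,0,0,0,0,0,0,0,0,0]'

```text
time_s: 19.2
eef_pos: [0.6186, -0.0315, 0.1504]
orientation: [0.0, 0.065, 0.998, -0.0]
ft_force: [0.6, 0.8, 0.1]
width: 0.003
grasp_force: 0.6
```

```bash
cat >> h.py <<'E'
def rot2(name,a0,side=0,gm=55):
    """edge-symmetric estimate: per end, fit of fork-top points in the a0-turned frame; minAreaRect-free: mid of y extents"""
    c=cam(name); v,u=np.nonzero(c['depth']>0); d=c['depth'][v,u]
    W=np.array(c['eye'])+(np.c_[(u-c['cx'])/c['f'],(v-c['cy'])/c['f'],np.ones(len(u))]*d[:,None])@c['R'].T
    Q=(W[:,:2]-PT)@PM*1e3; g=c['frame'].min(2)[v,u]; t=np.radians(a0)
    X=Q@np.array([[np.cos(t),-np.sin(t)],[np.sin(t),np.cos(t)]])
    for s in (1,-1):
        k=(abs(W[:,2]-.161)<.004)&(s*X[:,0]>55)&(s*X[:,0]<81)&(abs(X[:,1])<23)&(g>gm)
        if k.sum()<10: print(name,s,'few',k.sum()); continue
        m=X[k].mean(0); e=np.percentile(X[k,1],[2,98]); print(name,'end',s,k.sum(),'width',e.round(1),'angle by mean',(a0+np.degrees(np.arctan2(m[1],m[0]*1) if s>0 else np.arctan2(-m[1],-m[0]))).round(2),'by edges',(a0+s*np.degrees(e.mean()/(s*m[0])) if s>0 else a0+np.degrees(-e.mean()/-m[0])).round(2))
E
python3 - <<'E'
from h import *
x,y,n=arc((0,0),0,56,28,1); go(x,y,150,n+180)
for nm in ('wrist','side','top'): rot2(nm,9)
E
```

```text
t 19.2 at [48.6 40.4] 150.4 yd 103.8 tilt [ 0.0003 -0.0005] F [0.6 0.8 0.1] w 0.003
 rz 0.241 shift now-axes [-0.0042 -0.0138  0.0004] final-axes [-0.0074 -0.0124  0.0004]
wrist end 1 1646 width [-13.4  16.3] angle by mean 10.0 by edges 10.38
wrist -1 few 0
side 1 few 9
side end -1 105 width [-16.   18.7] angle by mean 6.75 by edges 7.87
top 1 few 0
top -1 few 0
```

Call:
jog_arm --steps '[0,0,0.12,0,0,0,0,0,0,0,-0.003,-0.005,0,0,0,0,0,0,0,0,0]'

```text
time_s: 19.73
eef_pos: [0.6199, -0.0365, 0.1503]
orientation: [-0.0, 0.125, 0.992, -0.0]
ft_force: [0.7, 2.7, 0.3]
width: -0.001
grasp_force: 0.6
```

Run:
```python
from h import *
x,y,n=arc((0,0),0,56,28,1); go(x,y,150,n+180)
for nm in ('wrist','side'): rot2(nm,4)
```

```text
t 19.73 at [51.7 36.2] 150.3 yd 96.9 tilt [-0.0001 -0.0002] F [0.7 2.7 0.3] w -0.001
 rz 0.12 shift now-axes [-0.0033 -0.0087  0.0003] final-axes [-0.0043 -0.0082  0.0003]
wrist end 1 1418 width [-13.3  16.2] angle by mean 5.21 by edges 5.4
wrist -1 few 0
side end 1 13 width [-10.8  15.5] angle by mean -0.07 by edges 6.25
side end -1 111 width [-16.3  17.7] angle by mean 1.47 by edges 3.42
```

Call:
jog_arm --steps '[0,0,0,0,0.01,0,0,0,0,0,0,0.01,0,0,0,0,0,0,0,-0.02,0,0,0,0,0,0,-0.03,0,0,0,0,0,0.015,-0.03,0,0,0,0,0.04,0.03,-0.01,0,0,0,0,0,0,0,0,0,0,0,0,0,0,0]'

```text
time_s: 20.82
eef_pos: [0.5978, 0.0366, 0.2415]
orientation: [0.001, 0.126, 0.992, 0.0]
ft_force: [0.6, -0.5, 0.1]
width: 0.002
grasp_force: 0.0
```

Run:
```python
from h import *
x,y,n=arc((0,0),0,56,40,1); go(x,y,150,n+180)
for nm in ('wrist','side','top'): rot2(nm,4)
c=cam('wrist')
for n,q in dict(mr=(98,0,165),mf=(-98,0,165),hub=(0,0,182)).items():
    print(n,proj(c,np.append(PM@np.array(q[:2])/1e3+PT,q[2]/1e3)).round(1)*800/512)
import pickle; pickle.dump(c,open('w4.pkl','wb'))
cv2.imwrite('pics/w4.png',cv2.resize(c['frame'],(800,600),interpolation=cv2.INTER_CUBIC))
```

```text
t 20.82 at [ 4.6 96.3] 241.5 yd 96.7 tilt [ 0.0014 -0.0001] F [ 0.6 -0.5  0.1] w 0.002
 rz 0.117 shift now-axes [-0.0443 -0.0619  0.0915] final-axes [-0.0513 -0.0563  0.0915]
wrist end 1 1324 width [-12.8  20.2] angle by mean 7.67 by edges 7.16
wrist end -1 2257 width [-16.3  16.7] angle by mean 3.39 by edges 3.81
side end 1 73 width [-10.8  20.7] angle by mean 11.93 by edges 8.35
side end -1 113 width [-16.   17.9] angle by mean 1.85 by edges 3.2
top end 1 122 width [-14.7  17.6] angle by mean 5.21 by edges 5.24
top end -1 89 width [-18.4   6.1] angle by mean 10.14 by edges 9.28
mr [190.15625 482.65625]
mf [187.34375  49.375  ]
hub [172.1875 304.375 ]
```

View pics/w4.png

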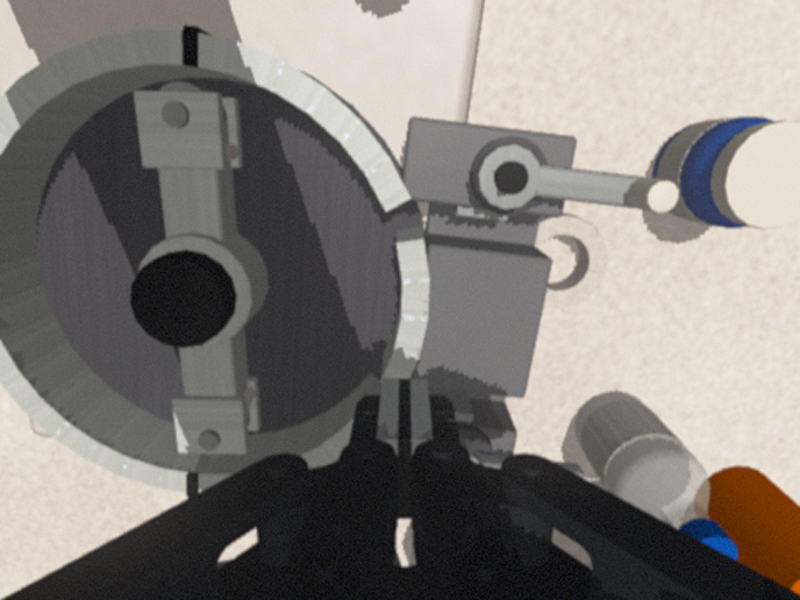

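The wrist view shows the marks at (190,47) and (192,484), and the fork screws at (175,115) and (208,440).

```bash
cat >> h.py <<'E'
def ang(c,s1,s2,m1,m2,k=.64):
    p=lambda q,z: atz(c,(q[0]+.5)*k-.5,(q[1]+.5)*k-.5,z)[:2]
    a=p(s1,.162)-p(s2,.162); b=p(m1,.165)-p(m2,.165)
    d=np.degrees(np.arctan2(a[1],a[0])-np.arctan2(b[1],b[0])); print('rel angle',(d+90)%180-90,'len',np.linalg.norm(a),np.linalg.norm(b), 'mids',((p(m1,.165)+p(m2,.165))/2-PT),((p(s1,.162)+p(s2,.162))/2-PT))
E
python3 - <<'E'
from h import *
import pickle
c=pickle.load(open('w4.pkl','rb'))
ang(c,(208,440),(175,115),(192,484),(190,47))
E
```

```text
rel angle 5.397992152896805 len 0.14900493800848494 0.1975987883147712 mids [6.50086944e-05 8.72945449e-04] [0.00060078 0.00031627]
```

Rotor is at +5.4°. I'll go back in beside the arm, flush with the pump's x axis, for the final push.

Run:
```python
from h import *
go(53,42,150,90)
```

```text
t 21.02 at [ 4.8 95.5] 240.2 yd 96.6 tilt [-0.0002 -0.0007] F [-0.2  0.9  0.2] w 0.0
 rz 0.116 shift now-axes [-0.0417 -0.0587  0.0903] final-axes [-0.0482 -0.0535  0.0903]
```

Call:
jog_arm --steps '[0,0,0.116,0,0,0,0,0,0,0,-0.016,-0.018,0,0,0,0,0,-0.016,-0.018,0,0,0,0,0,-0.016,-0.0175,0,0,0,0,0,0,0,0,0,0,0,0,0,0,0,0,0,0,0,0,0,0.02,0,0,0,0,0,0,0.02,0,0,0,0,0,0,0,0]'

```text
time_s: 22.15
eef_pos: [0.6219, -0.029, 0.1989]
orientation: [-0.001, 0.183, 0.983, -0.0]
ft_force: [0.1, -0.7, -0.2]
width: -0.001
grasp_force: 0.0
```

Run:
```python
from h import *
go(53,42,150,90)
```

```text
t 22.15 at [50.8 43.9] 198.9 yd 90.1 tilt [-0.0029  0.0001] F [ 0.1 -0.7 -0.2] w -0.001
 rz 0.003 shift now-axes [-0.0023 -0.0019  0.0489] final-axes [-0.0023 -0.0018  0.0489]
```

Call:
jog_arm --steps '[0,0,0,-0.002,0,0.016,0,0,0,0,0,0,0.016,0,0,0,0,0,0,0.016,0,0,0,0,0,0,0,0,0,0,0,0,-0.003,0,0,0,0,0,0,-0.003,0,0,0,0,0,0,0,0,0,0,0,0,0,-0.003,0,0,0,0,0,0,0,0,0]'

```text
time_s: 23.28
eef_pos: [0.622, -0.0391, 0.1527]
orientation: [0.001, 0.184, 0.983, 0.0]
ft_force: [2.2, 0.6, -0.3]
width: 0.001
grasp_force: 1.0
```

Run:
```python
from h import *
go(53,31,150,90); rot2('wrist',3)
```

```text
t 23.27 at [54.6 34.5] 152.7 yd 90.1 tilt [0.0012 0.0005] F [ 2.2  0.6 -0.3] w 0.001
 rz 0.001 shift now-axes [ 0.0016 -0.0035  0.0027] final-axes [ 0.0016 -0.0035  0.0027]
wrist end 1 1365 width [-13.4  15.3] angle by mean 4.3 by edges 3.87
wrist end -1 10 width [-16.5  -9.7] angle by mean 16.86 by edges 16.62
```

Call:
jog_arm --steps '[0,0,0,0,-0.0015,0,0,0,0,0,0,-0.0015,0,0,0,0,0,0,0,0,0]'

```text
time_s: 23.7
eef_pos: [0.6207, -0.0423, 0.1525]
orientation: [0.0, 0.184, 0.983, 0.0]
ft_force: [3.0, 1.9, 2.2]
width: 0.001
grasp_force: 1.6
```

Run:
```python
from h import *
go(53,31,150,90); rot2('wrist',1)
```

```text
t 23.7 at [54.5 31.1] 152.5 yd 90.1 tilt [ 0.0005 -0.    ] F [3.  1.9 2.2] w 0.001
 rz 0.001 shift now-axes [ 0.0015 -0.0001  0.0025] final-axes [ 0.0015 -0.0001  0.0025]
wrist end 1 1319 width [-14.7  13.4] angle by mean 0.75 by edges 0.39
wrist -1 few 2
```

Call:
jog_arm --steps '[0,0,0,0,-0.0006,0,0,0,0,0,0,0,0,0]'

```text
time_s: 24.0
eef_pos: [0.6204, -0.0428, 0.1524]
orientation: [0.0, 0.184, 0.983, 0.0]
ft_force: [4.3, 2.2, 0.6]
width: 0.001
grasp_force: 1.8
```

Run:
```python
from h import *
go(53,31,150,90); rot2('wrist',0)
```

```text
t 24.0 at [54.4 30.5] 152.4 yd 90.1 tilt [ 0.0003 -0.    ] F [4.3 2.2 0.6] w 0.001
 rz 0.001 shift now-axes [0.0014 0.0005 0.0024] final-axes [0.0014 0.0005 0.0024]
wrist end 1 1310 width [-14.3  13.9] angle by mean 0.04 by edges -0.21
wrist -1 few 1
```

Call:
jog_arm --steps '[0,0,0,0,0.006,0,0,0,0,0,0,0.006,0,0,0,0,0,0,0,-0.02,0,0,0,0,0,0,-0.03,0,0,0,0,0.02,0.02,-0.03,0,0,0,0,0.03,0.035,-0.01,0,0,0,0,0,0,0,0,0,0,0,0,0,0,0]'

```text
time_s: 25.05
eef_pos: [0.5979, 0.0373, 0.2432]
orientation: [0.0, 0.184, 0.983, -0.0]
ft_force: [-0.7, -1.6, -0.6]
width: -0.002
grasp_force: 0.0
```

Run:
```python
from h import *
import pickle
go(53,42,150,90)
c=cam('wrist'); pickle.dump(c,open('w5.pkl','wb'))
for nm in ('wrist','top','side'): rot2(nm,0)
cv2.imwrite('pics/w5.png',cv2.resize(c['frame'][5:335,10:300],(700,797))[:598] if 0 else cv2.resize(c['frame'],(800,600),interpolation=cv2.INTER_CUBIC))
```

```text
t 25.05 at [ 4.4 97. ] 243.2 yd 90.1 tilt [ 0.0006 -0.0003] F [-0.7 -1.6 -0.6] w -0.002
 rz 0.001 shift now-axes [-0.0485 -0.055   0.0932] final-axes [-0.0485 -0.055   0.0932]
wrist end 1 1252 width [-13.8  19. ] angle by mean 2.59 by edges 2.18
wrist end -1 2139 width [-15.1  17.9] angle by mean -1.69 by edges -1.19
top end 1 129 width [-15.8  16.6] angle by mean 0.25 by edges 0.36
top end -1 76 width [-17.1   4.5] angle by mean 6.59 by edges 5.47
side end 1 73 width [-11.2  20.8] angle by mean 7.07 by edges 4.18
side end -1 109 width [-14.4  20.4] angle by mean -3.41 by edges -2.52
```

View pics/w5.png

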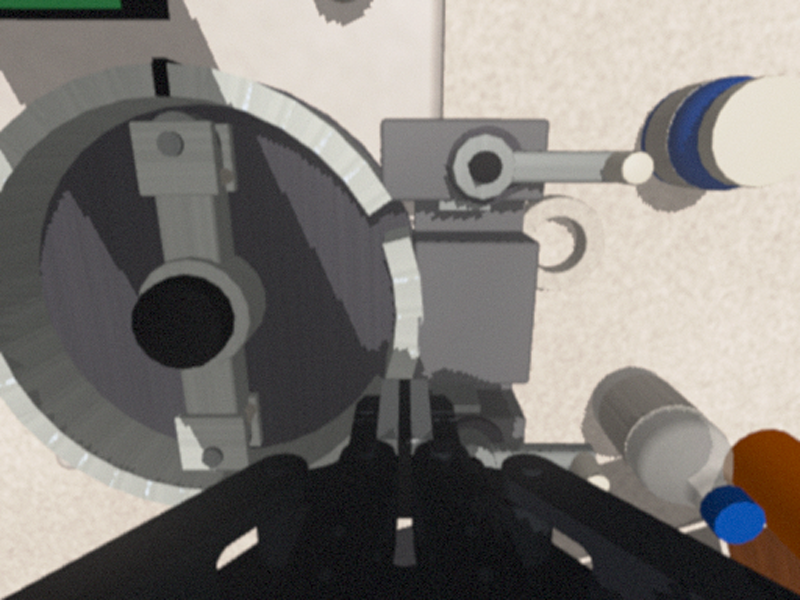

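The wrist view shows the screws at (170,144) and (212,456) and the front mark at (161,77). The rear mark is hidden.

Run:
```python
from h import *
import pickle
c=pickle.load(open('w5.pkl','rb'))
p=lambda q,z: atz(c,(q[0]+.5)*.64-.5,(q[1]+.5)*.64-.5,z)[:2]
a,b,m=p((212,456),.162),p((170,144),.162),p((161,77),.165)
d=a-b; mid=(a+b)/2; e=mid-m
an=lambda v: np.degrees(np.arctan2(v[1],v[0]))
print('arm vs PA',an(d)-np.degrees(PA),'arm vs mark line',an(d)-an(e),np.linalg.norm(d),np.linalg.norm(e))
```

```text
arm vs PA 0.5079235314187613 arm vs mark line 0.7549726894633686 0.14863307719872493 0.0994821203758861
```

The rotor is within about 0.5° of the marks. Both levers are at their stops and the arm is clear, so I'm handing in.

```bash
python3 -c "
from h import *
print(workorder.sign_off())"
```

```text
the job is handed in; nothing more can be done
None
```

The job is handed in at about 25 s: both clamp levers were pushed open until they met their stops, then the rotor was pushed round to within about 0.5° of the two marks; nothing was gripped and no contact with anything else was seen.

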